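# Clear the bench onto the outline tiles

### The arm

A 6-joint arm with a two-finger parallel gripper is mounted at the origin on the work surface. World frame = base frame: x ahead of the robot, y to its left, z up, the work surface at z = 0. Lengths are in m, angles in rad, forces in N, time in s.
With the tool pointing down it reaches from about 0.35 to 0.975 m from the base axis. Payload 17.4 kg.
Tool frame: the origin (TCP) lies at the very end of the fingers, on their centre line; the grasp point (between the pads) lies behind it (manip.grasp_offset is the z of the grasp point in the tool frame, in m); z points along the fingers, y is the line along which they close (so a half turn about z gives the same grasp; the last joint's range is limited). The gripper opens to 85 mm and grips with 20 to 120 N. Pads are 22 mm wide; open, the fingers measure 114 mm over their backs; the gripper's body (76 mm by 85 mm) begins 54 mm behind the grasp point. The pads swing forward as they close: fully open they stand 13 mm farther back than shut.
Start: joints at [-1.27, 0.116, 1.442, -0, 1.584, -0.038], TCP at [0.224, -0.637, 0.206] pointing down, gripper open.
Joint ranges: [-2.83, 2.83], [-0.83, 2.19], [0.07, 2.5], [-1.14, 4.28], [0.01, 3], [-2.97, 2.97]. Speed limits (rad/s): [1.89, 1.89, 2.22, 3.14, 3.14, 3.14].

### API

Orientations are given as a unit quaternion [w, x, y, z].
In Python, from plant import manip gives the robot as it stands.
- The arm moves only by the tool play_rows, never from a script. Its argument "rows" is a list of rows, each a list of 6 numbers: the shift along the tool's x, y, z in cm, then the turn, a rotation vector about the tool's x, y, z in units of 6 degrees (1.0 is 6 degrees). In form: [[tx, ty, tz, rx, ry, rz], ...]. A call has 1 to 10 rows; each row shifts and turns the commanded pose from where the row before left it, along the tool's axes as they then stand; what a row does not reach is not made up. A row lasts 1/12 s, in which the tool goes at most 41.7 mm and 7.16 degrees, less where a joint would pass 70% of its speed; a pose out of reach is approached as far as the arm can. A call with a gripper value outside its range is refused whole. "hand" is the opening, from 0 (shut) to 1 (fully open), set as the call begins (left out, the last holds). The fingers move at their own pace and stop on an object; "force" is the grip in N (left out, the last holds). Time passes only in rows, so rows that do not move let the fingers close. It gives the time, the measured TCP pose, the force, the opening and the grip force at its end, in the units of the state.
- manip.sense(): the state, without advancing time (a new reading comes with each control period).
- manip.read_camera(name): name is "scene" or "top" or "wrist"; returns a dict with "frame" (400x640x3 uint8, red, green, blue), "mtx" (3x3 intrinsics, pixels), "eye" and "attitude" of the camera in the world. Camera axes: x right, y down, z forward; pixel columns grow to the right and rows downward; lengths in m; the calibration is good to about 2 mm. The wrist camera is an equidistant fisheye: a pixel r from the principal point sees the ray r / f radians off the axis. A picture is of the moment at which its call begins. There is no depth.
- manip.job_done(): hands the job in; it is judged then, once.
Trained networks look in a picture, given as the dict that the camera call returned (one of the last four; its "shot" number tells which), for a name from the list of things; names that differ only in an ending like _2 or _b are one class to them, and where a whole thing is asked for, a point or a joint stands for the part that bears it (a point fixed in the world has none). Each returns a list of dicts, best first, with "conf" (0 to 1); they miss things now and then, are a little off and sometimes report something else, mostly with a low value. They report only what shows in the picture. A call takes as long as a camera call. They do not tell look-alikes from the thing itself.
- manip.boxes_of(name, picture): "position" ([column, row] in pixels, amid what is visible of it).
The state is a dict: "t": time; "qpos": joint angles; "qd": joint speeds; "effort": joint torques, N m; "position": TCP position; "eef_rot": TCP orientation; "contact_force": force on the tool from outside, world axes, zero at the start; "moment": the same for the moment, N m; "gripper_width": opening from 0.0 (shut) to 1.0 (fully open); "finger_force": force on a finger pad.
Only numpy, scipy, OpenCV 4.12 (cv2) and the standard library are available. Lean on these libraries where they do the work, as an engineer would, in place of code of your own. Each camera call takes 0.05 s, during which the arm holds its last target. There are 200 camera calls.

### The job

Tidy the bench: stand the large tin, the small tin, the cork sanding block and the hand plane each on the plywood tile that bears its own black outline, the right way up, centred on the outline and, for the block and the plane, lying lengthwise along it (either end first). Keep the two tins upright all the way.

Things in the scene. Friction and masses are not known exactly. Their poses are not given: they have to be found in the camera images.
- large_tin: closed round steel tin with a paper band, 62 mm diameter, 58 mm tall, about 0.3 kg, standing loose on the bench (z = 0). Origin: centre of its underside; z up along its axis.
- small_tin: the smaller closed round steel tin with a paper band, 42 mm tall and 40 mm diameter, about 0.1 kg, standing loose on the bench. Origin: centre of its underside; z up along its axis.
- sanding_block: plain rectangular cork sanding block, 100 mm long (its x) by 56 mm wide (its y) by 32 mm tall, with a reddish abrasive sheet on its underside, about 0.1 kg, loose, lying flat. Origin: centre of its underside; z up. Grip it across its 56 mm width.
- block_plane: small steel hand plane, seen from above a 130 mm long (its x) by 44 mm wide (its y) bar with half-round ends; the dark body is 26 mm tall with straight sides over the middle 86 mm; a steel cap 34 mm wide and two brass knobs, all narrower than the body, rise to 48 mm. About 0.42 kg, loose, standing on its sole. Origin: centre of the sole; z up. Grip the body across its 44 mm width, near the middle.
- large_tin_tile: plywood tile 90 x 90 mm with a flat black round outline of 68 mm diameter, for the large tin. The tile is fixed to the bench and 5 mm thick; origin: centre of the tile's underside, and the outline is centred on it, so a thing set down here rests 5 mm above the bench.
- small_tin_tile: plywood tile 90 x 90 mm with a flat black round outline of 46 mm diameter, for the small tin. The tile is fixed to the bench and 5 mm thick; origin: centre of the tile's underside, and the outline is centred on it, so a thing set down here rests 5 mm above the bench.
- sanding_block_tile: plywood tile 120 x 78 mm with a flat black square-cornered rectangular outline 106 mm long (its x) by 62 mm wide (its y), for the sanding block. The tile is fixed to the bench and 5 mm thick; origin: centre of the tile's underside, and the outline is centred on it, so a thing set down here rests 5 mm above the bench.
- block_plane_tile: plywood tile 145 x 70 mm with a flat black outline 136 mm long (its x) by 50 mm wide (its y) with half-round ends, for the hand plane. The tile is fixed to the bench and 5 mm thick; origin: centre of the tile's underside, and the outline is centred on it, so a thing set down here rests 5 mm above the bench.
Mind the look-alikes: they are no part of the job. What is meant by the sanding_block is not purple, and is the smaller of those in its own colour.

How it is judged:
By the outcome, as a careful person would: the job done as asked, in the order asked, and still so for the second after the job is handed in, with the robot touching nothing.
It also fails if it takes over 104 s, if anything falls off the work surface, if the arm or the gripper's body presses on something with over 40 N, if the wrist force passes 120 N, or if a joint passes its speed limit or range.

## Working session

There is one attempt and no reset: what is moved stays moved. The work goes in short steps, Python scripts to look and compute and a tool call to move; the robot and the scene stay as the last step left them, time stands still between calls to the robot, and variables do not carry over. Pictures are saved under pics/ and viewed, at most 16 in all, crops included, and the job is handed in when it is done.

Besides the shell and the picture viewer there is one more tool, called after "Emit:" as a command line: name --pt "numbers of a row" for each row, then --argument value for the rest. play_rows: Moves the arm, as the interface text tells. Its arguments: {"type":"object","properties":{"rows":{"type":"array","items":{"type":"array","items":{"type":"number"}}},"hand":{"type":"number"},"force":{"type":"number"}},"required":["rows"]}

```bash
ls; mkdir -p pics; python3 - <<'E'
from plant import manip
import cv2
print(manip.sense(), manip.grasp_offset)
for c in ["scene","top"]:
    p=manip.read_camera(c); cv2.imwrite(f"pics/{c}0.png",p["frame"][:,:,::-1]); print(c,p["mtx"],p["eye"],p["attitude"],p["shot"])
    for n in ["large_tin","small_tin","sanding_block","block_plane","large_tin_tile","small_tin_tile","sanding_block_tile","block_plane_tile"]:
        print(n,[([round(float(v)) for v in d["position"]],round(float(d["conf"]),2)) for d in manip.boxes_of(n,p)])
E
```

```text
pics
{'t': 0.0, 'qpos': array([-1.26978393e+00,  1.16458822e-01,  1.44229077e+00,  8.49148189e-06,
        1.58399812e+00, -3.78016913e-02]), 'qd': array([-2.43527318e-05,  5.03538718e-05,  3.18223364e-04,  2.51288731e-04,
        1.18075080e-03,  1.83991170e-04]), 'effort': array([ 4.07558342e-03, -7.31971622e+01, -6.32487345e+01,  1.45675663e-04,
        6.33300937e-03, -6.03333916e-08]), 'position': array([ 0.22427345, -0.63640761,  0.20526467]), 'eef_rot': array([-5.73092190e-04,  9.85684738e-01,  1.68597934e-01, -7.15780376e-05]), 'contact_force': array([0.13565406, 0.47164238, 0.06892466]), 'moment': array([-0.03825849,  0.05433429, -0.02549334]), 'finger_force': 0.0, 'gripper_width': 0.9999184326923303} -0.0187
scene [[470.06130613   0.         320.55700663]
 [  0.         470.06130613 202.29919513]
 [  0.           0.           1.        ]] [ 0.96534971 -0.23224472  0.880596  ] [-0.25712923  0.7964867   0.52253789 -0.16262736] 1
large_tin [([308, 313], 0.8)]
small_tin [([265, 238], 0.59), ([311, 309], 0.5)]
sanding_block [([366, 206], 0.84), ([387, 117], 0.8), ([238, 201], 0.6)]
block_plane [([191, 344], 0.6)]
large_tin_tile [([428, 173], 0.6)]
small_tin_tile []
sanding_block_tile [([407, 278], 0.67)]
block_plane_tile [([429, 173], 0.66), ([480, 232], 0.56)]
top [[414.35480046   0.         319.05995087]
 [  0.         414.35480046 201.13656268]
 [  0.           0.           1.        ]] [ 3.23314268e-01 -4.79903624e-05  1.00000760e+00] [-0.03558898  0.71461981 -0.69765197  0.03651967] 2
large_tin [([366, 108], 0.9)]
small_tin [([374, 190], 0.53)]
sanding_block [([192, 283], 0.77), ([271, 188], 0.75), ([378, 243], 0.75)]
block_plane [([458, 129], 0.81)]
large_tin_tile [([194, 200], 0.62)]
small_tin_tile [([456, 200], 0.83)]
sanding_block_tile [([278, 112], 0.82), ([364, 107], 0.61)]
block_plane_tile [([196, 128], 0.66)]
```

View pics/top0.png

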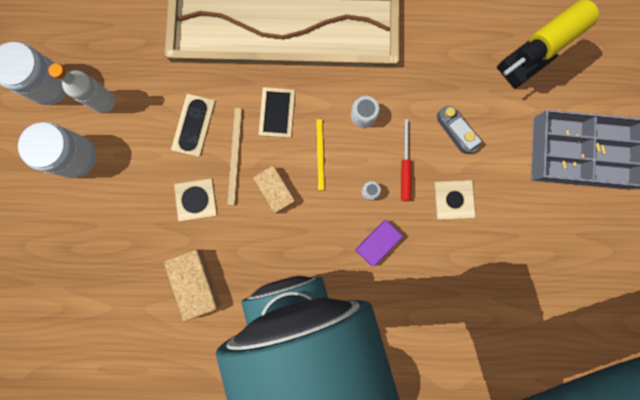

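View pics/scene0.png

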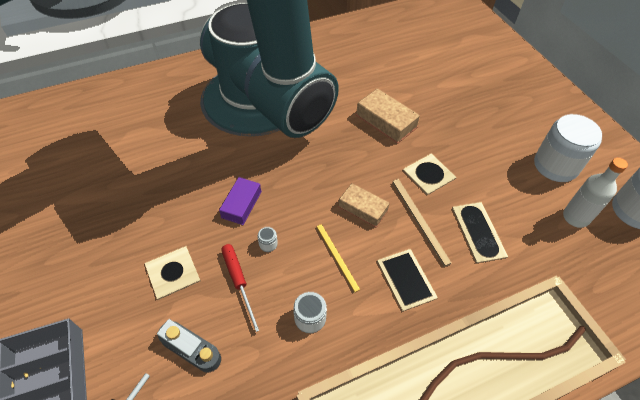

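The top picture shows the large tin at (366,110), small tin (372,190), plane (459,130) and small cork block (273,188). The big cork at (190,285) and the purple block are decoys. The tiles are: plane (193,125), large tin (195,200), block (277,112), small tin (455,200).

```bash
cat > h.py <<'E'
import numpy as np, cv2
from scipy.spatial.transform import Rotation as R
from scipy.optimize import minimize
from plant import manip
def rot(q): return R.from_quat(np.r_[q[1:],q[0]])
def rays(p,uv,fish=False):
    uv=np.atleast_2d(np.float64(uv)); K=p["mtx"]; a=(uv-K[:2,2])/[K[0,0],K[1,1]]
    if fish:
        r=np.linalg.norm(a,axis=1,keepdims=True)+1e-12
        d=np.c_[a/r*np.sin(r),np.cos(r)]
    else: d=np.c_[a,np.ones(len(a))]
    return rot(p["attitude"]).apply(d)
def ground(p,uv,z,fish=False):
    d=rays(p,uv,fish); return p["eye"][:2]+d[:,:2]*((z-p["eye"][2])/d[:,2:])
def proj(p,X,fish=False):
    c=rot(p["attitude"]).inv().apply(np.atleast_2d(X)-p["eye"]); K=p["mtx"]
    if fish:
        s=np.linalg.norm(c[:,:2],axis=1,keepdims=True)+1e-12
        a=c[:,:2]/s*np.arctan2(s,c[:,2:])
    else: a=c[:,:2]/c[:,2:]
    return a*[K[0,0],K[1,1]]+K[:2,2]
def box(l,w,h):return np.array([[sx*l/2,sy*w/2,z] for sx in(1,-1) for sy in(1,-1) for z in(0,h)])
def cyl(d,h,x=0):
    t=np.linspace(0,2*np.pi,40); return np.vstack([np.c_[x+d/2*np.cos(t),d/2*np.sin(t),0*t+z] for z in(0,h)])
M={"large_tin":cyl(.062,.058),"small_tin":cyl(.040,.042),"sanding_block":box(.1,.056,.032),
 "block_plane":np.vstack([cyl(.044,.026,.043),cyl(.044,.026,-.043)])}
def place(m,x,y,a,z=0):
    c,s=np.cos(a),np.sin(a); return np.c_[x+c*m[:,0]-s*m[:,1],y+s*m[:,0]+c*m[:,1],m[:,2]+z]
def dark(p,uv,fish=False,rad=45,thr=60):
    "black outline blob near uv -> minAreaRect corners on the tile top"
    g=p["frame"].max(axis=2); m=np.uint8(g<thr); n,l,s,c=cv2.connectedComponentsWithStats(m)
    ok=[i for i in range(1,n) if s[i,4]>60 and np.hypot(*(c[i]-uv))<rad]
    i=max(ok,key=lambda i:s[i,4]-5*np.hypot(*(c[i]-uv)))
    ct,_=cv2.findContours(np.uint8(l==i),0,1); ct=max(ct,key=len)[:,0]
    w=ground(p,ct,.005,fish)
    (cx,cy),(a,b),an=cv2.minAreaRect(np.float32(w*1000))
    if a<b: an+=90;a,b=b,a
    return np.round([cx,cy,a,b,an],1), np.round(1000*ground(p,c[i],.005,fish)[0],1)
E
python3 - <<'E'
from h import *
p=manip.read_camera("top"); f=p["frame"]
for n,uv in dict(plane=(193,125),large=(195,200),block=(277,112),small=(455,200)).items(): print(n,*dark(p,uv,thr=55))
print(manip.sense()["position"])
for uv,z in [((365,110),.04),((372,190),.03),((273,188),.016),((459,130),.015)]: print(ground(p,uv,z))
hsv=cv2.cvtColor(f,cv2.COLOR_RGB2HSV)
big=cv2.resize(f[70:230,160:490,::-1],None,fx=2.4,fy=2.4,interpolation=cv2.INTER_CUBIC)
cv2.imwrite("pics/crop.png",big)
w=manip.read_camera("wrist"); print(w["mtx"],w["eye"],w["attitude"]); cv2.imwrite("pics/w0.png",w["frame"][:,:,::-1])
E
```

```text
plane [607.4 315.4  50.   41.8 167.6] [608.8 314.9]Traceback (most recent call last):
  File "<stdin>", line 3, in <module>
  File "h.py", line 33, in dark
    i=max(ok,key=lambda i:s[i,4]-5*np.hypot(*(c[i]-uv)))
ValueError: max() iterable argument is empty
```

```bash
python3 - <<'E'
from h import *
p=manip.read_camera("top"); f=p["frame"]
g=f.max(axis=2)
for uv in ((193,125),(195,200),(277,112),(455,200)): print(g[uv[1]-1:uv[1]+2,uv[0]-1:uv[0]+2].ravel(), end=' ')
for n,uv in dict(plane=(193,125),large=(195,200),block=(277,112),small=(455,200)).items():
    for t in (90,110): 
        try: print(n,*dark(p,uv,thr=t,rad=25))
        except Exception as e: print(n,t,e)
for uv,z in [((365,110),.04),((372,190),.03),((273,188),.016),((459,130),.015)]: print(ground(p,uv,z))
big=cv2.resize(f[70:230,160:490,::-1],None,fx=2.4,fy=2.4,interpolation=cv2.INTER_CUBIC)
cv2.imwrite("pics/crop.png",big)
w=manip.read_camera("wrist"); print(w["mtx"],w["eye"],w["attitude"]); cv2.imwrite("pics/w0.png",w["frame"][:,:,::-1])
E
```

```text
[53 52 52 53 55 54 55 55 55] [63 66 66 64 64 65 66 66 66] [47 47 50 48 47 50 51 50 50] [49 49 48 50 47 47 48 47 49] plane [607.1 315.5 128.3  43.6 168. ] [606.7 315.7]
plane [607.3 315.3 129.   45.  167.9] [606.5 315.6]
large [423.2 300.5  60.5  58.3  91.4] [422.6 300.5]
large [422.  300.5  61.   60.3   2.9] [422.4 300.5]
block [644.2 110.6  99.7  55.6 177.2] [643.9 110.6]
block [644.3 110.6 101.   56.8 177.2] [644.  110.5]
small [ 437.2 -327.3   36.9   36.3  179.6] [ 437.5 -327.3]
small [ 438.3 -327.3   39.2   36.3  179.6] [ 437.9 -327.4]
[[ 0.64252919 -0.1043761 ]]
[[ 0.45206516 -0.1244345 ]]
[[0.45300637 0.11086718]]
[[ 0.60643205 -0.33656543]]
[[309.70691629   0.         320.50379991]
 [  0.         309.70691629 196.7224618 ]
 [  0.           0.           1.        ]] [ 0.2885212  -0.61191596  0.37343206] [ 0.11415016  0.80816193 -0.57208198 -0.08103241]
```

View pics/crop.png

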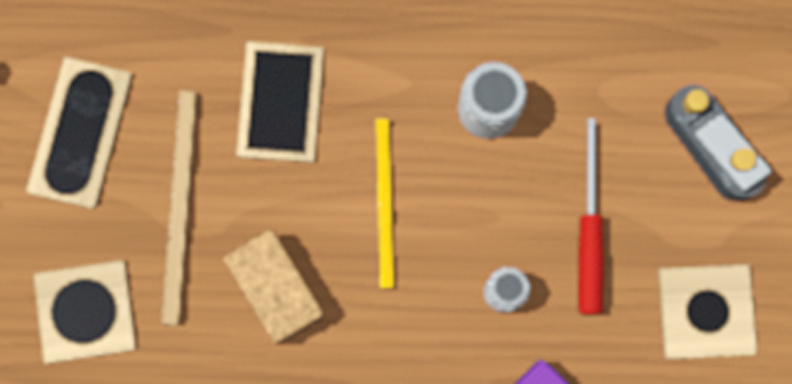

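View pics/w0.png

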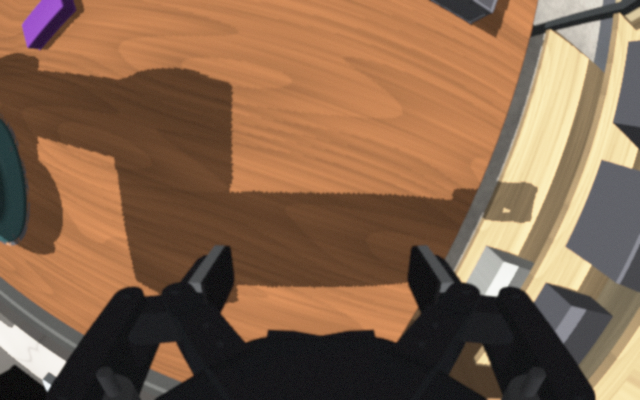

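```bash
cat >> h.py <<'E'
def sil(p,name,g,fish=False,z=0,S=4):
    "grabCut mask around the guess, S x upsampled crop"
    uv=proj(p,place(M[name],*g,z),fish); c=uv.mean(0); r=int(np.ptp(uv,axis=0).max()*.5)+14
    x0,y0=(c-r).astype(int); x0=max(x0,0);y0=max(y0,0)
    im=cv2.resize(np.ascontiguousarray(p["frame"][y0:y0+2*r,x0:x0+2*r]),None,fx=S,fy=S,interpolation=cv2.INTER_CUBIC)
    hull=cv2.convexHull(np.float32(((uv-[x0,y0])+.5)*S-.5)).astype(np.int32)
    h=np.zeros(im.shape[:2],np.uint8); cv2.fillConvexPoly(h,hull,1)
    k=lambda n:np.ones((n,n),np.uint8)
    out=cv2.dilate(h,k(9*S)); inn=cv2.erode(h,k(7*S))
    m=np.where(inn>0,1,np.where(h>0,3,np.where(out>0,2,0))).astype(np.uint8)
    cv2.grabCut(im,m,None,np.zeros((1,65)),np.zeros((1,65)),5,cv2.GC_INIT_WITH_MASK)
    return np.uint8((m==1)|(m==3)),(x0,y0,S),im
def fit(views,name,g,z=0,masks=None):
    "views: list of (picture,fish); returns x,y,a and IoU"
    ms=masks or [sil(p,name,g,f,z) for p,f in views]
    def cost(q):
        e=0
        for (p,f),(m,(x0,y0,S),_) in zip(views,ms):
            uv=((proj(p,place(M[name],q[0],q[1],q[2]*10,z),f)-[x0,y0])+.5)*S-.5
            h=np.zeros_like(m); cv2.fillConvexPoly(h,np.round(cv2.convexHull(np.float32(uv))*16).astype(np.int32),1,shift=4)
            e-=(h&m).sum()/max((h|m).sum(),1)
        return e/len(views)
    q0=np.array([g[0],g[1],g[2]/10]); d=np.array([.008,.008,.02])
    s=np.vstack([q0]+[q0+d*np.eye(3)[i] for i in range(3)])
    r=minimize(cost,q0,method="Nelder-Mead",options=dict(initial_simplex=s,xatol=1e-5,fatol=1e-5))
    return np.r_[r.x[:2],r.x[2]*10],-r.fun,ms
def show(v,name,q,ms,z=0):
    (p,f),(m,(x0,y0,S),im)=v,ms
    o=im[:,:,::-1].copy(); ct,_=cv2.findContours(m,0,1); cv2.drawContours(o,ct,-1,(0,255,0),1)
    uv=((proj(p,place(M[name],*q,z),f)-[x0,y0])+.5)*S-.5
    cv2.polylines(o,[cv2.convexHull(np.float32(uv)).astype(np.int32)],True,(0,0,255),1); return cv2.resize(o,(260,260))
E
cat > m.py <<'E'
from h import *
t=manip.read_camera("top"); s=manip.read_camera("scene")
G=dict(large_tin=(.6425,-.104,0),small_tin=(.452,-.124,0),sanding_block=(.453,.111,np.radians(31)),block_plane=(.606,-.337,np.radians(34)))
rows=[]
for n,g in G.items():
    im=[]
    for v in ((t,False),(s,False)):
        q,c,ms=fit([v],n,g); print(n,np.round(q[:2]*1000,1),round(np.degrees(q[2]),1),round(c,3)); im.append(show(v,n,q,ms[0]))
    rows.append(np.vstack(im))
cv2.imwrite("pics/fit.png",cv2.resize(np.hstack(rows),(800,400)))
for n,uv in dict(plane=(480,232),large=(430,173),block=(407,278),small=(172,271)).items(): print(n,*dark(s,uv,thr=90,rad=25))
E
python3 m.py
```

```text
large_tin [ 642.2 -103.6] 4.3 0.961
large_tin [ 641.1 -103.9] 4.3 0.953
small_tin [ 451.8 -122.8] 4.7 0.931
small_tin [ 451.6 -121.8] 4.9 0.915
sanding_block [450.9 109.3] 33.2 0.94
sanding_block [447.9 109.2] 35.0 0.915
block_plane [ 608.5 -334.5] 37.4 0.965
block_plane [ 606.7 -332.7] 36.1 0.959
plane [605.  315.7 133.1  47.9 168. ] [607.9 314.9]
large [420.7 300.6  63.9  63.8  23.4] [421.1 300.5]
block [642.5 111.  104.   60.1 177. ] [644.4 110.6]
small [ 436.  -326.9   43.6   41.3   66.7] [ 436.2 -326.8]
```

View pics/fit.png

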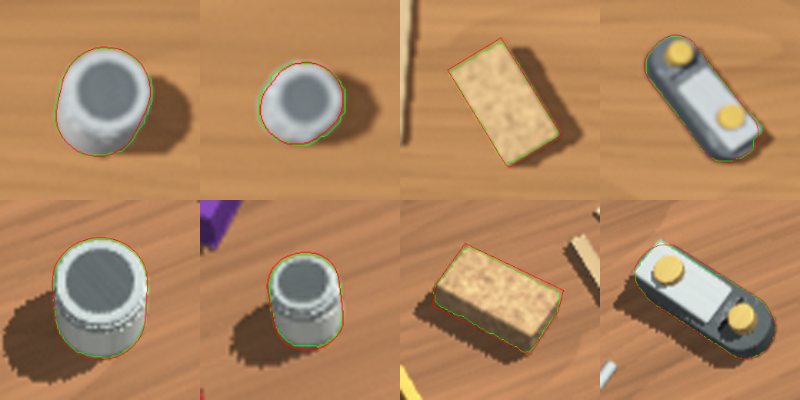

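The fits from both cameras agree to about 2 mm, and the contours match the objects in all eight crops. Starting with the large tin.

```bash
cat > nav.py <<'E'
import sys
from h import *
def nav(x,y,z,yaw=None):
    s=manip.sense(); Rt=rot(s["eef_rot"]); m=Rt.as_matrix(); ps=np.degrees(np.arctan2(m[1,0],m[0,0]))
    d=Rt.inv().apply(np.array([x,y,z])-s["position"])*100
    n=int(np.ceil(np.linalg.norm(d)/4.0)); r=0 if yaw is None else (ps-yaw+90)%180-90
    print("t",round(s["t"],2),"pos",s["position"].round(4),"yaw",round(ps,2),"tilt",np.round(m[:2,2]*57.3,2),"w",round(s["gripper_width"],3),
     "F",s["contact_force"].round(1),"\n total cm",d.round(2),"n",n,"per",(d/max(n,1)).round(2),"turn units",round(r/6,2))
if __name__=="__main__": nav(*map(float,sys.argv[1:]))
E
python3 nav.py .6415 -.1037 .13 19.4
```

```text
t 1.15 pos [ 0.2243 -0.6366  0.206 ] yaw 19.41 tilt [ 0. -0.] w 0.998 F [0.4 0.4 0.2] 
 total cm [ 57.06 -36.4    7.6 ] n 18 per [ 3.17 -2.02  0.42] turn units 0.0
```

Emit:
play_rows --pt "3.17 -2.02 0.2 0 0 0" --pt "3.17 -2.02 0.2 0 0 0" --pt "3.17 -2.02 0.2 0 0 0" --pt "3.17 -2.02 0.2 0 0 0" --pt "3.17 -2.02 0.2 0 0 0" --pt "3.17 -2.02 0.2 0 0 0" --pt "3.17 -2.02 0.2 0 0 0" --pt "3.17 -2.02 0.2 0 0 0" --pt "3.17 -2.02 0.2 0 0 0" --pt "3.17 -2.02 0.2 0 0 0" --hand 1 --force 40

```text
t: 1.98
position: [0.457, -0.3392, 0.1862]
eef_rot: [0.0, 0.986, 0.169, 0.0]
contact_force: [1.3, -1.0, -0.2]
gripper_width: 1.002
finger_force: 0.0
```

Emit:
play_rows --pt "3.17 -2.02 0.6 0 0 0" --pt "3.17 -2.02 0.6 0 0 0" --pt "3.17 -2.02 0.6 0 0 0" --pt "3.17 -2.02 0.6 0 0 0" --pt "3.17 -2.02 0.6 0 0 0" --pt "3.17 -2.02 0.6 0 0 0" --pt "3.17 -2.02 0.6 0 0 0" --pt "3.17 -2.02 0.6 0 0 0" --pt "0 0 0 0 0 0"

```text
t: 2.73
position: [0.6438, -0.0993, 0.1362]
eef_rot: [-0.001, 0.985, 0.17, -0.0]
contact_force: [0.6, 0.1, -1.1]
gripper_width: 1.002
finger_force: 0.0
```

```bash
python3 nav.py .6415 -.1037 .01 19.4; python3 - <<'E'
from h import *
w=manip.read_camera("wrist"); 
q,c,ms=fit([(w,True)],"large_tin",(.6415,-.1037,0)); print(q,c)
cv2.imwrite("pics/w1.png",np.hstack([cv2.resize(w["frame"][:,:,::-1],(416,260)),show((w,True),"large_tin",q,ms[0])]))
E
```

```text
t 2.73 pos [ 0.6438 -0.0993  0.1362] yaw 19.62 tilt [-0.06  0.09] w 1.002 F [ 0.6  0.1 -1.1] 
 total cm [-0.36  0.36 12.62] n 4 per [-0.09  0.09  3.16] turn units 0.04
[ 0.64084511 -0.10288738  0.10086601] 0.9542175066312998
```

View pics/w1.png

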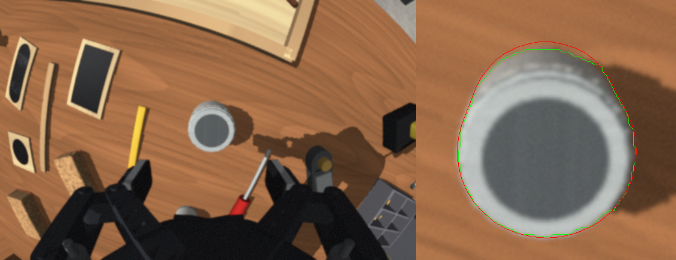

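The wrist view confirms the tin to within about 1 mm.

```bash
python3 nav.py .641 -.1033 .010 19.4
```

```text
t 2.78 pos [ 0.6426 -0.1015  0.1368] yaw 19.6 tilt [-0.08  0.03] w 1.002 F [-0.3 -0.9 -0.8] 
 total cm [-0.2   0.13 12.68] n 4 per [-0.05  0.03  3.17] turn units 0.03
```

Emit:
play_rows --pt "0 0 3 0 0 0" --pt "0 0 3 0 0 0" --pt "0 0 3 0 0 0" --pt "0 0 2.2 0 0 0" --pt "0 0 1 0 0 0" --pt "0 0 0.6 0 0 0" --pt "0 0 0 0 0 0" --pt "0 0 0 0 0 0"

```text
t: 3.45
position: [0.6422, -0.1045, 0.0115]
eef_rot: [0.0, 0.986, 0.168, 0.001]
contact_force: [-0.2, 0.2, -1.0]
gripper_width: 1.004
finger_force: 0.0
```

Emit:
play_rows --pt "0 0 0 0 0 0" --pt "0 0 0 0 0 0" --pt "0 0 0 0 0 0" --pt "0 0 0 0 0 0" --pt "0 0 0 0 0 0" --pt "0 0 0 0 0 0" --pt "0 0 0 0 0 0" --pt "0 0 0 0 0 0" --hand 0 --force 40

```text
t: 4.12
position: [0.6423, -0.1041, 0.012]
eef_rot: [0.0, 0.986, 0.169, 0.001]
contact_force: [-4.7, 1.0, 10.6]
gripper_width: 0.7
finger_force: 41.9
```

Emit:
play_rows --pt "0 0 -1 0 0 0" --pt "0 0 -2.5 0 0 0" --pt "0 0 -2.5 0 0 0" --pt "0 0 0 0 0 0" --pt "0 0 0 0 0 0"

```text
t: 4.53
position: [0.6425, -0.1042, 0.0722]
eef_rot: [0.001, 0.986, 0.169, 0.001]
contact_force: [-0.6, 0.3, -3.2]
gripper_width: 0.7
finger_force: 44.6
```

```bash
python3 nav.py .4227 .3008 .075 19.4
```

```text
t 4.53 pos [ 0.6425 -0.1042  0.0722] yaw 19.42 tilt [ 0.18 -0.04] w 0.7 F [-0.6  0.3 -3.2] 
 total cm [ -7.26 -45.5   -0.37] n 12 per [-0.61 -3.79 -0.03] turn units 0.0
```

Emit:
play_rows --pt "-0.3 -1.75 0 0 0 0" --pt "-0.56 -3.5 0 0 0 0" --pt "-0.56 -3.5 0 0 0 0" --pt "-0.56 -3.5 0 0 0 0" --pt "-0.56 -3.5 0 0 0 0" --pt "-0.56 -3.5 0 0 0 0" --pt "-0.56 -3.5 0 0 0 0" --pt "-0.56 -3.5 0 0 0 0" --pt "-0.56 -3.5 0 0 0 0" --pt "-0.56 -3.5 0 0 0 0"

```text
t: 5.37
position: [0.4787, 0.1931, 0.0689]
eef_rot: [0.0, 0.986, 0.169, -0.001]
contact_force: [0.9, 0.7, -2.9]
gripper_width: 0.704
finger_force: 44.7
```

Emit:
play_rows --pt "-0.56 -3.5 0 0 0 0" --pt "-0.56 -3.5 0 0 0 0" --pt "-0.56 -3.5 0 0 0 0" --pt "-0.24 -1.75 0 0 0 0" --pt "0 0 0 0 0 0" --pt "0 0 0 0 0 0" --pt "0 0 0 0 0 0" --pt "0 0 0 0 0 0"

```text
t: 6.03
position: [0.422, 0.3002, 0.0696]
eef_rot: [0.0, 0.986, 0.168, -0.0]
contact_force: [0.5, -0.5, -2.1]
gripper_width: 0.704
finger_force: 44.7
```

```bash
python3 nav.py .4227 .3008 .0180 19.4; python3 - <<'E'
from h import *
w=manip.read_camera("wrist"); s=manip.sense()["position"]
q,c,ms=fit([(w,True)],"large_tin",(s[0],s[1],0),z=s[2]-.012); print(q,c,s)
t=manip.read_camera("top")
q,c,ms=fit([(t,False)],"large_tin",(s[0],s[1],0),z=s[2]-.012); print(q,c,s)
E
```

```text
t 6.03 pos [0.422  0.3002 0.0696] yaw 19.37 tilt [-0.03 -0.03] w 0.704 F [ 0.5 -0.5 -2.1] 
 total cm [ 0.09 -0.03  5.16] n 2 per [ 0.04 -0.02  2.58] turn units -0.0
[0.42095347 0.30102127 0.03945988] 0.9490725275786711 [0.42214346 0.30015228 0.06967783]
[0.42984831 0.29619499 0.15626744] 0.7207716614002994 [0.42214346 0.30015228 0.06967783]
```

Emit:
play_rows --pt "0.08 0 1.5 0 0 0" --pt "0 0 2 0 0 0" --pt "0 0 1 0 0 0" --pt "0 0 0.4 0 0 0" --pt "0 0 0.2 0 0 0" --pt "0 0 0.1 0 0 0" --pt "0 0 0 0 0 0" --pt "0 0 0 0 0 0"

```text
t: 6.8
position: [0.4231, 0.3014, 0.0188]
eef_rot: [-0.0, 0.986, 0.169, 0.0]
contact_force: [-0.7, 0.1, -3.3]
gripper_width: 0.706
finger_force: 44.7
```

Emit:
play_rows --pt "0 0 0.1 0 0 0" --pt "0 0 0.1 0 0 0" --pt "0 0 0 0 0 0" --pt "0 0 0 0 0 0"

```text
t: 7.13
position: [0.423, 0.3015, 0.0171]
eef_rot: [-0.0, 0.986, 0.169, 0.0]
contact_force: [-3.0, -1.9, 6.9]
gripper_width: 0.702
finger_force: 45.6
```

Emit:
play_rows --pt "0 0 0 0 0 0" --pt "0 0 0 0 0 0" --pt "0 0 0 0 0 0" --pt "0 0 0 0 0 0" --pt "0 0 0 0 0 0" --pt "0 0 0 0 0 0" --hand 1

```text
t: 7.63
position: [0.4227, 0.3012, 0.016]
eef_rot: [-0.0, 0.986, 0.169, -0.0]
contact_force: [-0.3, 0.2, -0.7]
gripper_width: 0.997
finger_force: 0.0
```

Emit:
play_rows --pt "0 0 -1.5 0 0 0" --pt "0 0 -3.5 0 0 0" --pt "0 0 -4 0 0 0" --pt "0 0 -2 0 0 0" --pt "0 0 0 0 0 0" --pt "0 0 0 0 0 0"

```text
t: 8.13
position: [0.4232, 0.3015, 0.1272]
eef_rot: [-0.0, 0.986, 0.169, 0.001]
contact_force: [-0.3, -0.4, -1.2]
gripper_width: 0.999
finger_force: 0.0
```

```bash
python3 nav.py .4517 -.1223 .13 19.4; python3 - <<'E'
from h import *
w=manip.read_camera("wrist"); t=manip.read_camera("scene")
for v in ((w,True),(t,False)):
    q,c,ms=fit([v],"large_tin",(.422,.3005,0),z=.005); print(q,c)
E
```

```text
t 8.13 pos [0.4232 0.3015 0.1272] yaw 19.41 tilt [0.11 0.07] w 0.999 F [-0.3 -0.4 -1.2] 
 total cm [-11.39  40.92  -0.33] n 11 per [-1.04  3.72 -0.03] turn units 0.0
[0.42193864 0.3021532  0.05053514] 0.9491080135375437
[0.42331808 0.29961378 0.10444571] 0.9521780953689707
```

Emit:
play_rows --pt "-0.6 1.92 0 0 0 0" --pt "-1.04 3.7 0 0 0 0" --pt "-1.04 3.7 0 0 0 0" --pt "-1.04 3.7 0 0 0 0" --pt "-1.04 3.7 0 0 0 0" --pt "-1.04 3.7 0 0 0 0" --pt "-1.04 3.7 0 0 0 0" --pt "-1.04 3.7 0 0 0 0" --pt "-1.04 3.7 0 0 0 0" --pt "-1.04 3.7 0 0 0 0"

```text
t: 9.07
position: [0.445, -0.0659, 0.1247]
eef_rot: [-0.0, 0.986, 0.169, -0.001]
contact_force: [0.6, 0.4, -0.1]
gripper_width: 1.0
finger_force: 0.0
```

Emit:
play_rows --pt "-1.04 3.7 0 0 0 0" --pt "-0.4 2 0 0 0 0" --pt "0 0 0 0 0 -0.85" --pt "0 0 0 0 0 -0.85" --pt "0 0 0 0 0 -0.85" --pt "0 0 0 0 0 -0.85" --pt "0 0 0 0 0 -0.85" --pt "0 0 0 0 0 0" --pt "0 0 0 0 0 0" --pt "0 0 0 0 0 0" --hand 0.8

```text
t: 9.9
position: [0.4509, -0.1225, 0.1253]
eef_rot: [-0.0, 0.925, 0.381, -0.0]
contact_force: [0.9, -0.3, 0.1]
gripper_width: 0.802
finger_force: 0.0
```

```bash
python3 - <<'E'
from h import *
w=manip.read_camera("wrist"); 
q,c,ms=fit([(w,True)],"small_tin",(.4517,-.1223,0)); print(q,c)
from nav import nav; nav(*((q[:2]+[.4517,-.1223])/2),.006,45)
E
```

```text
[ 0.45032442 -0.12068007  0.13581249] 0.9535776295348625
t 9.95 pos [ 0.451  -0.1225  0.1255] yaw 44.77 tilt [-0.04  0.02] w 0.8 F [ 0.4 -0.4  0.1] 
 total cm [ 0.08 -0.07 11.95] n 3 per [ 0.03 -0.02  3.98] turn units -0.04
```

Emit:
play_rows --pt "0.05 -0.07 3 0 0 0" --pt "0 0 3 0 0 0" --pt "0 0 2.8 0 0 0" --pt "0 0 1.8 0 0 0" --pt "0 0 0.8 0 0 0" --pt "0 0 0.4 0 0 0" --pt "0 0 0 0 0 0" --pt "0 0 0 0 0 0"

```text
t: 10.62
position: [0.4517, -0.122, 0.0092]
eef_rot: [0.0, 0.924, 0.382, 0.001]
contact_force: [-0.1, 0.3, -0.2]
gripper_width: 0.799
finger_force: 0.0
```

Emit:
play_rows --pt "0 0 0 0 0 0" --pt "0 0 0 0 0 0" --pt "0 0 0 0 0 0" --pt "0 0 0 0 0 0" --pt "0 0 0 0 0 0" --pt "0 0 0 0 0 0" --pt "0 0 0 0 0 0" --pt "0 0 0 0 0 0" --hand 0 --force 30

```text
t: 11.28
position: [0.4517, -0.122, 0.0092]
eef_rot: [0.001, 0.924, 0.382, 0.001]
contact_force: [-1.0, 0.0, 6.3]
gripper_width: 0.433
finger_force: 29.3
```

Emit:
play_rows --pt "0 0 -1 0 0 0" --pt "0 0 -2.5 0 0 0" --pt "0 0 -2.5 0 0 0" --pt "0 0 -1 0 0 0" --pt "0 0 0 0 0 0" --pt "0 0 0 0 0 0"

```text
t: 11.78
position: [0.4511, -0.1218, 0.078]
eef_rot: [0.0, 0.924, 0.382, 0.0]
contact_force: [0.5, 1.7, -1.7]
gripper_width: 0.429
finger_force: 30.3
```

```bash
python3 nav.py .437 -.327 .075 45
```

```text
t 11.78 pos [ 0.4511 -0.1218  0.078 ] yaw 44.91 tilt [ 0.04 -0.01] w 0.429 F [ 0.5  1.7 -1.7] 
 total cm [-15.49  13.54   0.3 ] n 6 per [-2.58  2.26  0.05] turn units -0.01
```

Emit:
play_rows --pt "-1.3 1.1 0 0 0 0" --pt "-2.5 2.2 0 0 0 0" --pt "-2.5 2.2 0 0 0 0" --pt "-2.5 2.2 0 0 0 0" --pt "-2.5 2.2 0 0 0 0" --pt "-2.5 2.2 0 0 0 0" --pt "-1.7 1.44 0 0 0 0" --pt "0 0 0 0 0 0" --pt "0 0 0 0 0 0" --pt "0 0 0 0 0 0"

```text
t: 12.62
position: [0.4364, -0.3263, 0.0766]
eef_rot: [-0.001, 0.924, 0.382, -0.0]
contact_force: [1.1, -0.7, -1.1]
gripper_width: 0.433
finger_force: 30.3
```

```bash
python3 - <<'E'
from h import *
from nav import nav
w=manip.read_camera("wrist"); s=manip.sense()["position"]
q,c,ms=fit([(w,True)],"small_tin",(s[0],s[1],0),z=s[2]-.0092); print(q,c,s)
nav(.437,-.327,.0142,45)
E
```

```text
[ 0.43626156 -0.32484485  0.14557174] 0.912413247825705 [ 0.43663967 -0.32608247  0.07699864]
t 12.67 pos [ 0.4366 -0.3261  0.077 ] yaw 44.94 tilt [-0.06  0.06] w 0.434 F [-0.1 -0.9 -1.6] 
 total cm [-0.04  0.1   6.28] n 2 per [-0.02  0.05  3.14] turn units -0.01
```

Emit:
play_rows --pt "-0.06 0.1 1.5 0 0 0" --pt "0 0 2.5 0 0 0" --pt "0 0 1.3 0 0 0" --pt "0 0 0.5 0 0 0" --pt "0 0 0.2 0 0 0" --pt "0 0 0.15 0 0 0" --pt "0 0 0.1 0 0 0" --pt "0 0 0 0 0 0" --pt "0 0 0 0 0 0"

```text
t: 13.42
position: [0.4374, -0.3284, 0.0162]
eef_rot: [0.0, 0.924, 0.382, 0.0]
contact_force: [0.1, 0.4, -1.7]
gripper_width: 0.434
finger_force: 30.3
```

Emit:
play_rows --pt "0.05 -0.08 0 0 0 0" --pt "0 0 0.1 0 0 0" --pt "0 0 0.1 0 0 0" --pt "0 0 0.05 0 0 0" --pt "0 0 0 0 0 0" --pt "0 0 0 0 0 0"

```text
t: 13.92
position: [0.4372, -0.3276, 0.0141]
eef_rot: [0.0, 0.924, 0.382, 0.0]
contact_force: [-2.8, 2.3, 11.4]
gripper_width: 0.429
finger_force: 32.4
```

Emit:
play_rows --pt "0 0 0 0 0 0" --pt "0 0 0 0 0 0" --pt "0 0 0 0 0 0" --pt "0 0 0 0 0 0" --pt "0 0 0 0 0 0" --pt "0 0 0 0 0 0" --hand 1

```text
t: 14.42
position: [0.4369, -0.3273, 0.0129]
eef_rot: [-0.0, 0.924, 0.382, -0.0]
contact_force: [-0.2, -0.4, 0.1]
gripper_width: 1.002
finger_force: 0.0
```

Emit:
play_rows --pt "0 0 -1.5 0 0 0" --pt "0 0 -3.5 0 0 0" --pt "0 0 -4 0 0 0" --pt "0 0 -2 0 0 0" --pt "0 0 0 0 0 0" --pt "0 0 0 0 0 0"

```text
t: 14.92
position: [0.4373, -0.3276, 0.1242]
eef_rot: [0.001, 0.924, 0.382, 0.001]
contact_force: [-0.8, 0.1, -1.7]
gripper_width: 0.998
finger_force: 0.0
```

```bash
python3 - <<'E'
from h import *
from nav import nav
w=manip.read_camera("wrist"); t=manip.read_camera("top")
for v in ((w,True),(t,False)):
    q,c,ms=fit([v],"small_tin",(.437,-.327,0),z=.005); print(q,c)
nav(.4495,.109,.13,124)
E
```

```text
[ 0.43647884 -0.32464379 -0.01694535] 0.9587762137316863
[ 0.4385197  -0.32249318 -0.00957434] 0.7562994298326283
t 15.02 pos [ 0.4366 -0.327   0.1219] yaw 44.91 tilt [-0.06  0.05] w 1.004 F [-0.8  0.1 -0.6] 
 total cm [ 31.7  -29.97  -0.77] n 11 per [ 2.88 -2.72 -0.07] turn units -13.18
```

Emit:
play_rows --pt "1.5 -1.4 0 0 0 0" --pt "2.88 -2.72 0 0 0 0" --pt "2.88 -2.72 0 0 0 0" --pt "2.88 -2.72 0 0 0 0" --pt "2.88 -2.72 0 0 0 0" --pt "2.88 -2.72 0 0 0 0" --pt "2.88 -2.72 0 0 0 0" --pt "2.88 -2.72 0 0 0 0" --pt "2.88 -2.72 0 0 0 0" --pt "2.88 -2.72 0 0 0 0"

```text
t: 15.85
position: [0.4474, 0.0514, 0.1217]
eef_rot: [-0.0, 0.924, 0.382, -0.001]
contact_force: [0.2, 0.5, 0.2]
gripper_width: 1.002
finger_force: 0.0
```

Emit:
play_rows --pt "2.88 -2.72 0 0 0 0" --pt "1.4 -1.4 0 0 0 0" --pt "0 0 0 0 0 0.91" --pt "0 0 0 0 0 0.91" --pt "0 0 0 0 0 0" --pt "0 0 0 0 0 0" --pt "0 0 0 0 0 0" --pt "0 0 0 0 0 0"

```text
t: 16.52
position: [0.4495, 0.1086, 0.1226]
eef_rot: [-0.0, 0.956, 0.293, -0.0]
contact_force: [-0.1, 1.1, -0.1]
gripper_width: 1.0
finger_force: 0.0
```

```bash
python3 - <<'E'
from h import *
from nav import nav
w=manip.read_camera("wrist"); 
q,c,ms=fit([(w,True)],"sanding_block",(.4495,.109,np.radians(34))); print(q,np.degrees(q[2]),c)
cv2.imwrite("pics/w2.png",np.hstack([cv2.resize(w["frame"][:,:,::-1],(416,260)),show((w,True),"sanding_block",q,ms[0])]))
nav(.4495,.109,.003,34)
E
```

```text
[0.44807132 0.10923291 0.56438526] 32.336893659570606 0.9615622052645117
t 16.57 pos [0.4496 0.1086 0.1227] yaw 34.06 tilt [-0.02 -0.  ] w 0.999 F [0.3 0.9 0.7] 
 total cm [ 0.02 -0.03 11.97] n 3 per [ 0.01 -0.01  3.99] turn units 0.01
```

View pics/w2.png

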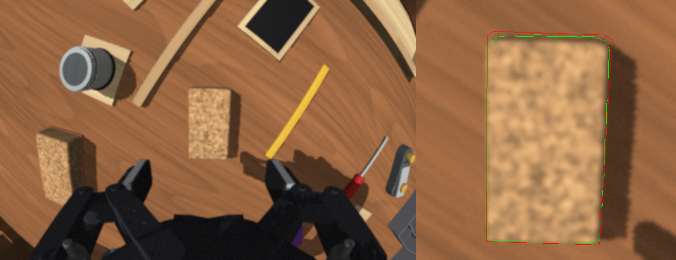

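The wrist fit agrees (angle about 33°).

Emit:
play_rows --pt "0 -0.07 3 0 0 0.17" --pt "0 0 3 0 0 0" --pt "0 0 2.8 0 0 0" --pt "0 0 1.8 0 0 0" --pt "0 0 0.8 0 0 0" --pt "0 0 0.4 0 0 0" --pt "0 0 0 0 0 0" --pt "0 0 0 0 0 0"

```text
t: 17.23
position: [0.4499, 0.1096, 0.0062]
eef_rot: [0.0, 0.959, 0.284, 0.001]
contact_force: [0.6, -0.1, -0.3]
gripper_width: 1.0
finger_force: 0.0
```

Emit:
play_rows --pt "0 0 0 0 0 0" --pt "0 0 0 0 0 0" --pt "0 0 0 0 0 0" --pt "0 0 0 0 0 0" --pt "0 0 0 0 0 0" --pt "0 0 0 0 0 0" --pt "0 0 0 0 0 0" --pt "0 0 0 0 0 0" --hand 0 --force 40

```text
t: 17.9
position: [0.4505, 0.1099, 0.0067]
eef_rot: [0.0, 0.959, 0.284, 0.002]
contact_force: [-0.6, 1.3, 13.7]
gripper_width: 0.002
finger_force: 6.6
```

Emit:
play_rows --pt "0 0 -1 0 0 0" --pt "0 0 -2.5 0 0 0" --pt "0 0 -2.5 0 0 0" --pt "0 0 -1 0 0 0" --pt "0 0 0 0 0 0" --pt "0 0 0 0 0 0"

```text
t: 18.4
position: [0.4493, 0.1096, 0.075]
eef_rot: [0.0, 0.959, 0.284, 0.0]
contact_force: [0.0, 0.1, -0.8]
gripper_width: 0.001
finger_force: 0.0
```

```bash
python3 nav.py .644 .1107 .08 -3
```

```text
t 18.4 pos [0.4493 0.1096 0.075 ] yaw 32.97 tilt [0.04 0.01] w 0.001 F [ 0.   0.1 -0.8] 
 total cm [16.4  10.5  -0.49] n 5 per [ 3.28  2.1  -0.1 ] turn units 6.0
```

```bash
python3 - <<'E'
from h import *
s=manip.read_camera("scene"); w=manip.read_camera("wrist")
cv2.imwrite("pics/miss.png",np.hstack([cv2.resize(s["frame"][90:310,220:520,::-1],(545,400)),cv2.resize(w["frame"][100:400,200:400,::-1],(255,400))]))
E
```

```text
(no output)
```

View pics/miss.png

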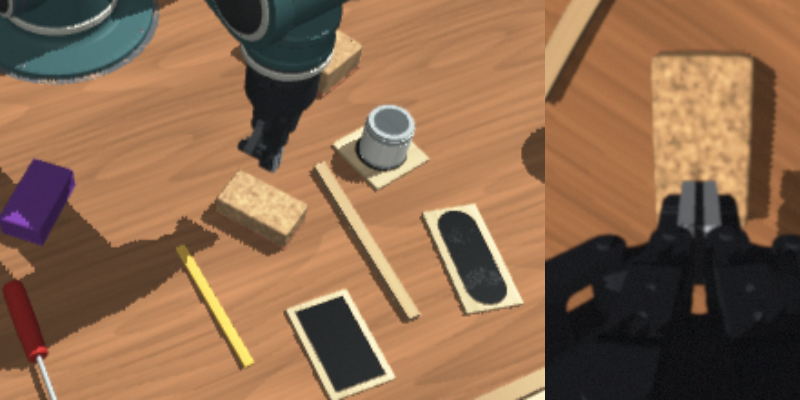

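```bash
python3 - <<'E'
from h import *
s=manip.read_camera("scene"); w=manip.read_camera("wrist")
for v in ((s,False),(w,True)):
  for g in ((.485,.13,np.radians(33)),(.47,.12,np.radians(33))):
    q,c,ms=fit([v],"sanding_block",g); print(q,np.degrees(q[2]),c)
E
```

```text
[0.47359913 0.12647887 0.48687432] 27.89584367811259 0.8196929208750396
[0.459695   0.11276854 0.57492903] 32.94100713891878 0.8278892980163916
[0.4817877  0.13068703 0.57040137] 32.68159139807416 0.9500032190222756
[0.46674188 0.12091356 0.57352459] 32.860538306379944 0.954870148160667
```

Emit:
play_rows --pt "-2 0 -2 0 0 0" --pt "-3 0 -2.5 0 0 0" --pt "-2 0 -1 0 0 0" --pt "0 0 0 0 0 0" --pt "0 0 0 0 0 0" --pt "0 0 0 0 0 0" --hand 1

```text
t: 19.1
position: [0.3906, 0.0716, 0.1291]
eef_rot: [-0.0, 0.959, 0.284, -0.0]
contact_force: [-0.0, 0.7, 0.8]
gripper_width: 0.847
finger_force: 0.0
```

```bash
python3 - <<'E'
from h import *
from nav import nav
s=manip.read_camera("scene"); w=manip.read_camera("wrist"); t=manip.read_camera("top")
im=[]
for v in ((s,False),(w,True),(t,False)):
    q,c,ms=fit([v],"sanding_block",(.475,.125,np.radians(33))); print(q,np.degrees(q[2]),c); im.append(show(v,"sanding_block",q,ms[0]))
cv2.imwrite("pics/f3.png",np.hstack(im)); nav(.475,.125,.1,33)
E
```

```text
[0.46519968 0.1195183  0.43871808] 25.13669435693242 0.8479526883662137
[0.47116501 0.12508788 0.57343747] 32.8555468279375 0.9571495453761427
[0.48469164 0.12470689 0.34252497] 19.62523544111045 0.8031400327747529
t 19.25 pos [0.3906 0.0717 0.129 ] yaw 33.0 tilt [-0.11 -0.01] w 0.998 F [0.5 0.2 0.1] 
 total cm [9.99 0.13 2.88] n 3 per [3.33 0.04 0.96] turn units -0.0
```

View pics/f3.png

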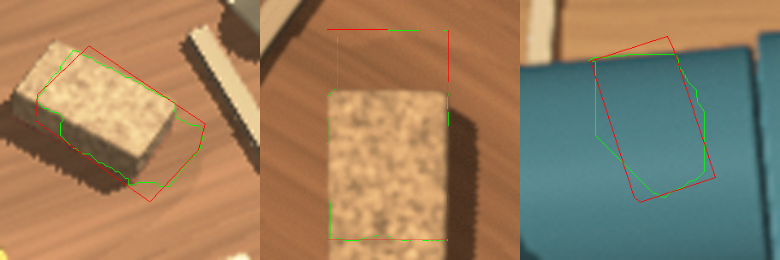

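```bash
python3 - <<'E'
from h import *
from nav import nav
s=manip.read_camera("scene"); w=manip.read_camera("wrist")
im=[]
for v in ((s,False),(w,True)):
  for g in ((.449,.109),(.44,.103)):
    q,c,ms=fit([v],"sanding_block",(*g,np.radians(33))); print(q,np.degrees(q[2]),c); im.append(show(v,"sanding_block",q,ms[0]))
cv2.imwrite("pics/f4.png",cv2.resize(np.hstack(im),(800,200))); nav(*q[:2],.1,33)
E
```

```text
[0.44702729 0.10935562 0.59320465] 33.9881229276672 0.9182656132430399
[0.44659514 0.10841676 0.59518747] 34.10172982044809 0.883326282141682
[0.4469324  0.10897039 0.56610869] 32.43563884325303 0.9764591455724895
[0.44226243 0.10551526 0.5806105 ] 33.26653095446958 0.9741583182788636
t 19.35 pos [0.3906 0.0717 0.1292] yaw 32.99 tilt [-0.09 -0.01] w 1.001 F [-0.1  0.2 -0.2] 
 total cm [ 6.18 -0.02  2.92] n 2 per [ 3.09 -0.01  1.46] turn units -0.0
```

View pics/f4.png

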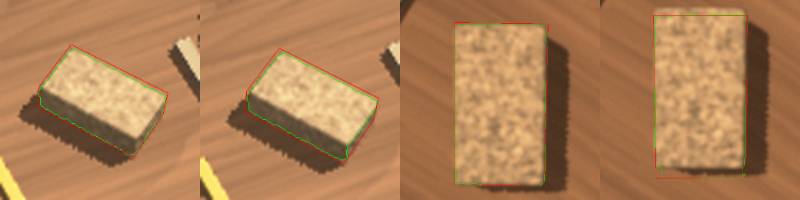

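The block has hardly moved and is still at about (.447,.109), so the pads closed without holding it. I'll retry lower, closing in stages.

Emit:
play_rows --pt "2 0 1 0 0 0" --pt "3 0 1.5 0 0 0" --pt "1.2 -0.02 1 0 0 0" --pt "0 0 2.5 0 0 0" --pt "0 0 2.5 0 0 0" --pt "0 0 2 0 0 0" --pt "0 0 1 0 0 0" --pt "0 0 0.6 0 0 0" --pt "0 0 0.3 0 0 0" --pt "0 0 0 0 0 0" --hand 0.85

```text
t: 20.18
position: [0.4427, 0.1054, 0.0063]
eef_rot: [0.0, 0.959, 0.284, 0.0]
contact_force: [0.6, -0.2, -1.2]
gripper_width: 0.846
finger_force: 0.0
```

Emit:
play_rows --pt "0 0 0.2 0 0 0" --pt "0 0 0.1 0 0 0" --pt "0 0 0 0 0 0" --pt "0 0 0 0 0 0"

```text
t: 20.52
position: [0.4427, 0.1054, 0.0035]
eef_rot: [0.0, 0.959, 0.284, 0.0]
contact_force: [0.4, -0.4, -0.6]
gripper_width: 0.85
finger_force: 0.0
```

Emit:
play_rows --pt "0 0 0 0 0 0" --pt "0 0 0 0 0 0" --pt "0 0 0 0 0 0" --pt "0 0 0 0 0 0" --hand 0.6 --force 40

```text
t: 20.85
position: [0.4427, 0.1053, 0.0034]
eef_rot: [0.0, 0.959, 0.284, 0.0]
contact_force: [-0.3, -1.5, 4.1]
gripper_width: 0.605
finger_force: 2.5
```

Emit:
play_rows --pt "0 0 0 0 0 0" --pt "0 0 0 0 0 0" --pt "0 0 0 0 0 0" --hand 0.5

```text
t: 21.1
position: [0.4437, 0.1056, 0.0048]
eef_rot: [0.0, 0.959, 0.284, 0.002]
contact_force: [-1.1, -0.4, 17.2]
gripper_width: 0.5
finger_force: 8.5
```

```bash
python3 - <<'E'
from h import *
s=manip.read_camera("scene"); w=manip.read_camera("wrist"); print(manip.sense()["finger_force"],manip.sense()["gripper_width"])
cv2.imwrite("pics/g.png",np.hstack([cv2.resize(s["frame"][150:260,300:440,::-1],(400,314)),cv2.resize(w["frame"][140:400,160:480,::-1],(386,314))]))
E
```

```text
8.500247282063356 0.500871705712527
```

View pics/g.png

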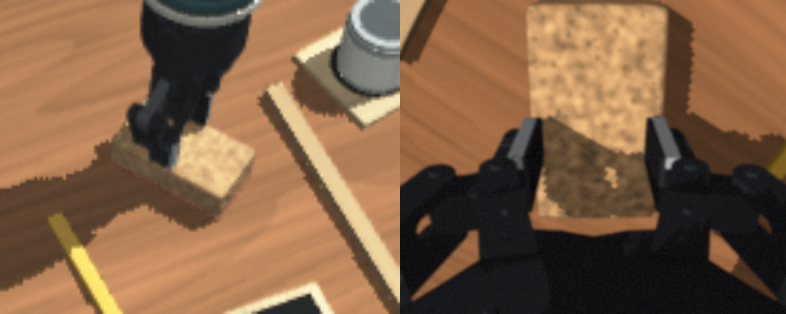

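```bash
python3 - <<'E'
from h import *
w=manip.read_camera("wrist"); s=manip.sense(); Rt=rot(s["eef_rot"])
for z in (0,-.0187,-.04):
  for x in (0.011,-.011):
    print(z,x,[proj(w,s["position"]+Rt.apply([x,y,z]),True)[0].round() for y in (-.022,.022)])
K=proj(w,np.array([[.443,.1055,.032]])+[[0,0,0]],True); print(K)
for a in (.05,-.05): print([proj(w,place(np.array([[a,b,z]]),.447,.109,np.radians(33)),True)[0].round() for b in(.028,-.028) for z in (.032,.045)])
E
```

```text
0 0.011 [array([286., 213.]), array([363., 213.])]
0 -0.011 [array([288., 248.]), array([361., 248.])]
-0.0187 0.011 [array([283., 225.]), array([367., 225.])]
-0.0187 -0.011 [array([284., 263.]), array([365., 263.])]
-0.04 0.011 [array([277., 242.]), array([374., 242.])]
-0.04 -0.011 [array([280., 283.]), array([371., 283.])]
[[324.68461201 252.9879072 ]]
[array([262., 143.]), array([257., 146.]), array([384., 143.]), array([390., 146.])]
[array([274., 321.]), array([271., 336.]), array([372., 321.]), array([375., 336.])]
```

Emit:
play_rows --pt "0 0 0 0 0 0" --pt "0 0 0 0 0 0" --pt "0 0 0 0 0 0" --pt "0 0 0 0 0 0" --pt "0.4 -0.05 0.3 0 0 0" --pt "0 0 0.2 0 0 0" --pt "0 0 0 0 0 0" --hand 0.85

```text
t: 21.83
position: [0.4453, 0.108, -0.0027]
eef_rot: [-0.0, 0.959, 0.284, -0.001]
contact_force: [0.2, -0.1, -0.3]
gripper_width: 0.852
finger_force: 0.0
```

Emit:
play_rows --pt "0 0 0.3 0 0 0" --pt "0 0 0.2 0 0 0" --pt "0 0 0 0 0 0" --pt "0 0 0 0 0 0"

```text
t: 22.17
position: [0.4454, 0.1079, -0.0072]
eef_rot: [-0.0, 0.959, 0.284, -0.0]
contact_force: [0.8, 0.1, 0.3]
gripper_width: 0.848
finger_force: 0.0
```

```bash
python3 - <<'E'
from h import *
from nav import nav
s=manip.read_camera("scene"); w=manip.read_camera("wrist")
nav(.447,.109,-.005,33)
cv2.imwrite("pics/g2.png",np.hstack([cv2.resize(s["frame"][150:260,300:440,::-1],(400,314)),cv2.resize(w["frame"][140:400,160:480,::-1],(386,314))]))
E
```

```text
t 22.27 pos [ 0.4455  0.1079 -0.0069] yaw 32.97 tilt [ 0. -0.] w 0.852 F [-0.1  1.   0.1] 
 total cm [ 0.18 -0.01 -0.19] n 1 per [ 0.18 -0.01 -0.19] turn units -0.0
```

View pics/g2.png

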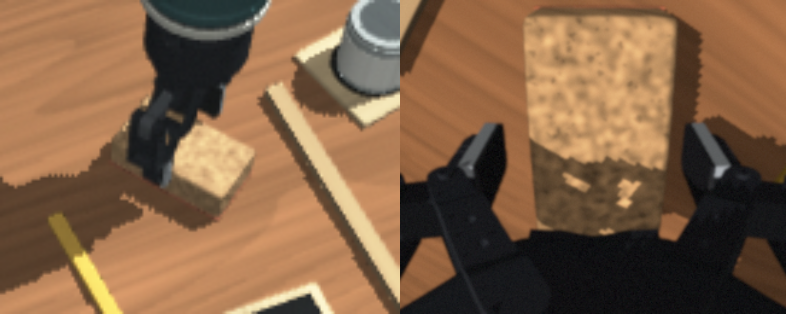

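No contact at TCP z = −7 mm, so the real fingertips sit well behind the reported TCP. Going lower.

Emit:
play_rows --pt "0.15 0 0.3 0 0 0" --pt "0 0 0.2 0 0 0" --pt "0 0 0.2 0 0 0" --pt "0 0 0 0 0 0" --pt "0 0 0 0 0 0"

```text
t: 22.68
position: [0.4467, 0.1088, -0.0142]
eef_rot: [-0.0, 0.959, 0.284, -0.0]
contact_force: [-0.4, 0.3, 0.4]
gripper_width: 0.847
finger_force: 0.0
```

Emit:
play_rows --pt "0 0 0 0 0 0" --pt "0 0 0 0 0 0" --pt "0 0 0 0 0 0" --pt "0 0 0 0 0 0" --pt "0 0 0 0 0 0" --pt "0 0 0 0 0 0" --hand 0.5

```text
t: 23.18
position: [0.447, 0.1088, -0.0136]
eef_rot: [0.0, 0.959, 0.284, 0.0]
contact_force: [-0.5, -1.5, 5.6]
gripper_width: 0.645
finger_force: 43.0
```

Gripped firmly: 43 N at width 0.645.

Emit:
play_rows --pt "0 0 -1 0 0 0" --pt "0 0 -2.5 0 0 0" --pt "0 0 -2.5 0 0 0" --pt "0 0 -1 0 0 0.5" --pt "0 0 0 0 0 1" --pt "0 0 0 0 0 1" --pt "0 0 0 0 0 1" --pt "0 0 0 0 0 1" --pt "0 0 0 0 0 1" --pt "0 0 0 0 0 0.5"

```text
t: 24.02
position: [0.4466, 0.1088, 0.0564]
eef_rot: [-0.0, 1.0, -0.029, -0.0]
contact_force: [0.0, -0.3, -2.0]
gripper_width: 0.644
finger_force: 42.8
```

```bash
python3 nav.py .644 .1107 .055 -3
```

```text
t 24.02 pos [0.4466 0.1088 0.0564] yaw -3.38 tilt [-0.01  0.  ] w 0.644 F [ 0.  -0.3 -2. ] 
 total cm [19.69 -1.35  0.14] n 5 per [ 3.94 -0.27  0.03] turn units -0.06
```

Emit:
play_rows --pt "1.7 -0.1 0 0 0 0" --pt "3.5 -0.25 0 0 0 0" --pt "3.5 -0.25 0 0 0 0" --pt "3.5 -0.25 0 0 0 0" --pt "3.5 -0.25 0 0 0 0" --pt "2.5 -0.2 0 0 0 0" --pt "1.4 -0.1 0 0 0 0" --pt "0 0 0 0 0 0" --pt "0 0 0 0 0 0" --pt "0 0 0 0 0 0"

```text
t: 24.85
position: [0.6426, 0.1124, 0.056]
eef_rot: [0.0, 1.0, -0.026, -0.0]
contact_force: [-0.5, -0.2, -1.1]
gripper_width: 0.647
finger_force: 42.8
```

```bash
python3 - <<'E'
from h import *
from nav import nav
w=manip.read_camera("wrist"); s=manip.sense()["position"]
q,c,ms=fit([(w,True)],"sanding_block",(s[0],s[1],np.radians(-3)),z=s[2]+.0138); print(q,np.degrees(q[2]),c,s)
cv2.imwrite("pics/h3.png",np.hstack([show((w,True),"sanding_block",q,ms[0],z=s[2]+.0138),cv2.resize(w["frame"][:,:,::-1],(416,260))]))
nav(.644,.1107,-.0086,-3)
E
```

```text
[ 0.64136379  0.11362392 -0.04932701] -2.8262295382960363 0.9628884258150637 [0.6424773  0.11241851 0.05618918]
t 24.9 pos [0.6425 0.1124 0.0562] yaw -3.02 tilt [-0.02  0.  ] w 0.642 F [-0.3 -0.  -1.5] 
 total cm [0.16 0.16 6.48] n 2 per [0.08 0.08 3.24] turn units -0.0
```

View pics/h3.png

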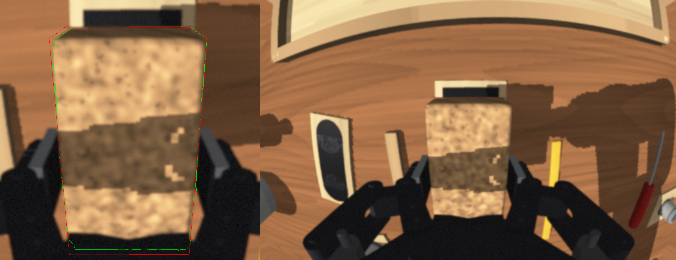

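Emit:
play_rows --pt "0.2 0.18 1.5 0 0 0" --pt "0 0 2.5 0 0 0" --pt "0 0 1.4 0 0 0" --pt "0 0 0.5 0 0 0" --pt "0 0 0.2 0 0 0" --pt "0 0 0.15 0 0 0" --pt "0 0 0.1 0 0 0" --pt "0 0 0 0 0 0" --pt "0 0 0 0 0 0"

```text
t: 25.65
position: [0.6455, 0.1105, -0.0067]
eef_rot: [-0.0, 1.0, -0.026, 0.001]
contact_force: [-0.7, 1.2, -1.9]
gripper_width: 0.646
finger_force: 42.8
```

```bash
python3 nav.py .6445 .1107 -.009 -3
```

```text
t 25.65 pos [ 0.6455  0.1105 -0.0067] yaw -3.03 tilt [0.06 0.01] w 0.646 F [-0.7  1.2 -1.9] 
 total cm [-0.1  -0.01  0.23] n 1 per [-0.1  -0.01  0.23] turn units -0.0
```

Emit:
play_rows --pt "-0.1 0 0.1 0 0 0" --pt "0 0 0.1 0 0 0" --pt "0 0 0.05 0 0 0" --pt "0 0 0 0 0 0" --pt "0 0 0 0 0 0"

```text
t: 26.07
position: [0.6443, 0.1106, -0.0086]
eef_rot: [-0.0, 1.0, -0.026, 0.0]
contact_force: [-7.1, -1.3, 12.5]
gripper_width: 0.643
finger_force: 44.3
```

Emit:
play_rows --pt "0 0 0 0 0 0" --pt "0 0 0 0 0 0" --pt "0 0 0 0 0 0" --pt "0 0 0 0 0 0" --pt "0 0 0 0 0 0" --hand 0.9

```text
t: 26.48
position: [0.6441, 0.1105, -0.0101]
eef_rot: [0.0, 1.0, -0.026, -0.0]
contact_force: [0.4, 0.2, 0.3]
gripper_width: 0.898
finger_force: 0.0
```

Emit:
play_rows --pt "0 0 -1.5 0 0 0" --pt "0 0 -3.5 0 0 0" --pt "0 0 -4 0 0 0" --pt "0 0 -3 0 0 0" --pt "0 0 0 0 0 0" --pt "0 0 0 0 0 0"

```text
t: 26.98
position: [0.6451, 0.1107, 0.1133]
eef_rot: [-0.0, 1.0, -0.026, 0.002]
contact_force: [0.2, -0.3, -0.0]
gripper_width: 0.9
finger_force: 0.0
```

```bash
python3 - <<'E'
from h import *
from nav import nav
w=manip.read_camera("wrist"); t=manip.read_camera("scene")
for v in ((w,True),(t,False)):
    q,c,ms=fit([v],"sanding_block",(.644,.1107,np.radians(-3)),z=.005); print(q,np.degrees(q[2]),c)
nav(.6075,-.3335,.115,36.7)
E
```

```text
[ 0.644991    0.11198148 -0.04886558] -2.7997912766797666 0.9642560585557879
[ 0.64578837  0.10873709 -0.05080183] -2.910730656040312 0.9470835410583291
t 27.08 pos [0.6438 0.1105 0.1097] yaw -3.03 tilt [-0.03 -0.01] w 0.902 F [ 0.1 -0.3 -0.5] 
 total cm [-1.28 44.53 -0.52] n 12 per [-0.11  3.71 -0.04] turn units -6.62
```

Emit:
play_rows --pt "-0.05 1.8 0 0 0 0" --pt "-0.11 3.7 0 0 0 0" --pt "-0.11 3.7 0 0 0 0" --pt "-0.11 3.7 0 0 0 0" --pt "-0.11 3.7 0 0 0 0" --pt "-0.11 3.7 0 0 0 0" --pt "-0.11 3.7 0 0 0 0" --pt "-0.11 3.7 0 0 0 0" --pt "-0.11 3.7 0 0 0 0" --pt "-0.11 3.7 0 0 0 0" --hand 0.8

```text
t: 27.92
position: [0.6141, -0.241, 0.1085]
eef_rot: [-0.0, 1.0, -0.026, -0.001]
contact_force: [0.9, -1.1, -0.0]
gripper_width: 0.802
finger_force: 0.0
```

Emit:
play_rows --pt "-0.11 3.7 0 0 0 0" --pt "-0.11 3.7 0 0 0 0" --pt "0 2 0 0 0 0" --pt "0 0 0 0 0 -1.1" --pt "0 0 0 0 0 -1.1" --pt "0 0 0 0 0 -1.1" --pt "0 0 0 0 0 -1.1" --pt "0 0 0 0 0 -1.1" --pt "0 0 0 0 0 -1.1" --pt "0 0 0 0 0 0"

```text
t: 28.75
position: [0.6075, -0.3329, 0.1083]
eef_rot: [-0.001, 0.949, 0.317, -0.001]
contact_force: [0.0, 0.4, -0.5]
gripper_width: 0.798
finger_force: 0.0
```

Emit:
play_rows --pt "0 0 0 0 0 0" --pt "0 0 0 0 0 0" --pt "0 0 0 0 0 0"

```text
t: 29.0
position: [0.6079, -0.3331, 0.1095]
eef_rot: [-0.0, 0.95, 0.312, -0.0]
contact_force: [0.8, 0.5, -0.1]
gripper_width: 0.803
finger_force: 0.0
```

```bash
python3 - <<'E'
from h import *
from nav import nav
w=manip.read_camera("wrist"); im=[]
for g in ((.6075,-.3335,np.radians(36.7)),(.602,-.337,np.radians(36.7))):
    q,c,ms=fit([(w,True)],"block_plane",g); print(q,np.degrees(q[2]),c); im.append(show((w,True),"block_plane",q,ms[0]))
cv2.imwrite("pics/pl.png",np.hstack(im))
nav(.6075,-.3335,-.015,36.7)
E
```

```text
[ 0.60484925 -0.33243363  0.63520619] 36.39463393852262 0.9750591741912861
[ 0.60446969 -0.33261206  0.63018059] 36.10668830586213 0.9759693441106126
t 29.05 pos [ 0.608  -0.3331  0.1097] yaw 36.44 tilt [-0.02  0.01] w 0.803 F [ 0.4 -0.3  1.2] 
 total cm [-6.000e-02  1.000e-02  1.247e+01] n 4 per [-0.01  0.    3.12] turn units -0.04
```

View pics/pl.png

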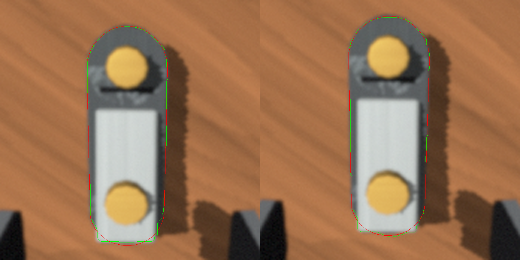

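Emit:
play_rows --pt "-0.15 -0.1 3 0 0 0" --pt "0 0 3 0 0 0" --pt "0 0 2.8 0 0 0" --pt "0 0 1.8 0 0 0" --pt "0 0 0.8 0 0 0" --pt "0 0 0.6 0 0 0" --pt "0 0 0.4 0 0 0" --pt "0 0 0.2 0 0 0" --pt "0 0 0 0 0 0" --pt "0 0 0 0 0 0"

```text
t: 29.88
position: [0.6067, -0.3335, -0.0149]
eef_rot: [0.001, 0.95, 0.314, 0.0]
contact_force: [0.6, 0.7, 0.7]
gripper_width: 0.803
finger_force: 0.0
```

Emit:
play_rows --pt "0 0 0.2 0 0 0" --pt "0 0 0.1 0 0 0" --pt "0 0 0 0 0 0" --pt "0 0 0 0 0 0" --hand 0.65

```text
t: 30.22
position: [0.6063, -0.3332, -0.0189]
eef_rot: [0.0, 0.949, 0.314, 0.0]
contact_force: [-0.7, -0.4, 0.5]
gripper_width: 0.647
finger_force: 0.0
```

Emit:
play_rows --pt "0 0 0 0 0 0" --pt "0 0 0 0 0 0" --pt "0 0 0 0 0 0" --pt "0 0 0 0 0 0" --pt "0 0 0 0 0 0" --pt "0 0 0 0 0 0" --hand 0.38 --force 60

```text
t: 30.72
position: [0.6065, -0.3335, -0.0185]
eef_rot: [0.0, 0.95, 0.314, 0.0]
contact_force: [0.3, -0.4, 5.6]
gripper_width: 0.498
finger_force: 63.6
```

Emit:
play_rows --pt "0 0 -0.7 0 0 0" --pt "0 0 -2 0 0 0" --pt "0 0 -2.5 0 0 0" --pt "0 0 -2.5 0 0 0" --pt "0 0 -1 0 0 0" --pt "0 0 0 0 0 0" --pt "0 0 0 0 0 0"

```text
t: 31.3
position: [0.606, -0.3331, 0.0671]
eef_rot: [-0.0, 0.949, 0.314, -0.0]
contact_force: [0.5, -0.1, -4.8]
gripper_width: 0.5
finger_force: 62.7
```

```bash
python3 nav.py .607 .3155 .07 -12
```

```text
t 31.3 pos [ 0.606  -0.3331  0.0671] yaw 36.57 tilt [-0.03  0.02] w 0.5 F [ 0.5 -0.1 -4.8] 
 total cm [ 38.73 -52.03  -0.27] n 17 per [ 2.28 -3.06 -0.02] turn units 8.1
```

Emit:
play_rows --pt "0.8 -1.1 0 0 0 0" --pt "1.7 -2.3 0 0 0 0" --pt "2.1 -2.8 0 0 0 0" --pt "2.1 -2.8 0 0 0 0" --pt "2.1 -2.8 0 0 0 0" --pt "2.1 -2.8 0 0 0 0" --pt "2.1 -2.8 0 0 0 0" --pt "2.1 -2.8 0 0 0 0" --pt "2.1 -2.8 0 0 0 0" --pt "2.1 -2.8 0 0 0 0"

```text
t: 32.13
position: [0.6061, -0.0089, 0.0659]
eef_rot: [-0.001, 0.949, 0.314, -0.001]
contact_force: [-0.0, 0.6, -4.1]
gripper_width: 0.501
finger_force: 62.6
```

Emit:
play_rows --pt "2.1 -2.8 0 0 0 0" --pt "2.1 -2.8 0 0 0 0" --pt "2.1 -2.8 0 0 0 0" --pt "2.1 -2.8 0 0 0 0" --pt "2.1 -2.8 0 0 0 0" --pt "2.1 -2.8 0 0 0 0" --pt "2.1 -2.8 0 0 0 0" --pt "2.1 -2.8 0 0 0 0" --pt "1.7 -2.4 0 0 0 0" --pt "0.9 -1.4 0 0 0 0"

```text
t: 32.97
position: [0.6055, 0.3179, 0.0656]
eef_rot: [-0.0, 0.949, 0.315, -0.001]
contact_force: [1.4, 0.1, -5.0]
gripper_width: 0.506
finger_force: 62.6
```

Emit:
play_rows --pt "0 0 0 0 0 0.6" --pt "0 0 0 0 0 1" --pt "0 0 0 0 0 1" --pt "0 0 0 0 0 1" --pt "0 0 0 0 0 1" --pt "0 0 0 0 0 1" --pt "0 0 0 0 0 1" --pt "0 0 0 0 0 1" --pt "0 0 0 0 0 0.5" --pt "0 0 0 0 0 0"

```text
t: 33.8
position: [0.6064, 0.3145, 0.0662]
eef_rot: [0.001, 0.994, -0.106, -0.001]
contact_force: [-1.0, -1.0, -5.1]
gripper_width: 0.501
finger_force: 62.6
```

Emit:
play_rows --pt "0 0 0 0 0 0" --pt "0 0 0 0 0 0"

```text
t: 33.97
position: [0.6068, 0.3147, 0.0671]
eef_rot: [0.0, 0.995, -0.104, -0.001]
contact_force: [-0.3, 0.6, -4.6]
gripper_width: 0.5
finger_force: 62.6
```

```bash
python3 - <<'E'
from h import *
from nav import nav
w=manip.read_camera("wrist"); s=manip.sense()["position"]; t=manip.read_camera("scene")
for v in ((w,True),(t,False)):
    q,c,ms=fit([v],"block_plane",(s[0],s[1],np.radians(-12)),z=s[2]+.0187); print(q,np.degrees(q[2]),c)
nav(.607,.3155,-.0135,-12)
E
```

```text
[ 0.60645168  0.31574007 -0.22069063] -12.644641644585047 0.9531107457082884
[ 0.60664564  0.31595054 -0.22443355] -12.859094977669127 0.8953742008273787
t 34.07 pos [0.607  0.3149 0.0676] yaw -11.95 tilt [-0.03 -0.01] w 0.5 F [-0.3 -0.9 -3.6] 
 total cm [-0.01 -0.06  8.11] n 3 per [-0.   -0.02  2.7 ] turn units 0.01
```

Emit:
play_rows --pt "0 -0.03 1.5 0 0 -0.06" --pt "0 0 3 0 0 0" --pt "0 0 2 0 0 0" --pt "0 0 0.8 0 0 0" --pt "0 0 0.3 0 0 0" --pt "0 0 0.2 0 0 0" --pt "0 0 0.1 0 0 0" --pt "0 0 0 0 0 0" --pt "0 0 0 0 0 0"

```text
t: 34.82
position: [0.6078, 0.3155, -0.0098]
eef_rot: [-0.0, 0.995, -0.102, 0.001]
contact_force: [0.3, -0.1, -5.9]
gripper_width: 0.5
finger_force: 62.5
```

```bash
python3 nav.py .607 .3155 -.0135 -12
```

```text
t 34.82 pos [ 0.6078  0.3155 -0.0098] yaw -11.66 tilt [0.08 0.04] w 0.5 F [ 0.3 -0.1 -5.9] 
 total cm [-0.08  0.02  0.37] n 1 per [-0.08  0.02  0.37] turn units 0.06
```

Emit:
play_rows --pt "-0.07 0 0.15 0 0 0" --pt "0 0 0.1 0 0 0" --pt "0 0 0.1 0 0 0" --pt "0 0 0.05 0 0 0" --pt "0 0 0 0 0 0" --pt "0 0 0 0 0 0"

```text
t: 35.32
position: [0.6068, 0.3155, -0.0135]
eef_rot: [-0.0, 0.995, -0.102, 0.0]
contact_force: [-7.0, -1.9, 8.0]
gripper_width: 0.501
finger_force: 64.3
```

Emit:
play_rows --pt "0 0 0 0 0 0" --pt "0 0 0 0 0 0" --pt "0 0 0 0 0 0" --pt "0 0 0 0 0 0" --pt "0 0 0 0 0 0" --hand 0.8

```text
t: 35.73
position: [0.6067, 0.3154, -0.015]
eef_rot: [-0.0, 0.995, -0.102, 0.0]
contact_force: [0.6, -0.4, -0.1]
gripper_width: 0.795
finger_force: 0.0
```

Emit:
play_rows --pt "0 0 -1.5 0 0 0" --pt "0 0 -3.5 0 0 0" --pt "0 0 -4 0 0 0" --pt "0 0 -4 0 0 0" --pt "0 0 -3 0 0 0" --pt "0 0 -3 0 0 0" --pt "0 0 0 0 0 0" --pt "0 0 0 0 0 0" --pt "0 0 0 0 0 0"

```text
t: 36.48
position: [0.6064, 0.3153, 0.1751]
eef_rot: [0.0, 0.995, -0.102, -0.0]
contact_force: [-1.0, -0.3, -1.2]
gripper_width: 0.799
finger_force: 0.0
```

```bash
python3 - <<'E'
from h import *
from nav import nav
w=manip.read_camera("wrist"); t=manip.read_camera("scene"); nav(.6,.3,.2)
print(np.round(proj(t,[[.607,.3155,.01],[.4218,.3005,.02],[.644,.1107,.02],[.437,-.327,.01]]))) 
for n,g in dict(block_plane=(.607,.3155,-.209),large_tin=(.4218,.3005,0),sanding_block=(.644,.1107,-.052),small_tin=(.437,-.327,0)).items():
  for v in ((t,False),)+(((w,True),) if n!="small_tin" else ()):
    q,c,ms=fit([v],n,g,z=.005); print(n,q,np.degrees(q[2]),c)
f=t["frame"][:,:,::-1]; P=proj(t,[[.607,.3155,.01],[.4218,.3005,.02],[.644,.1107,.02],[.437,-.327,.01]]).astype(int)
cr=[cv2.resize(f[max(y-40,0):y+40,max(x-40,0):x+40],(300,300),interpolation=cv2.INTER_CUBIC) for x,y in P]
cv2.imwrite("pics/end.png",np.vstack([np.hstack(cr[:2]),np.hstack(cr[2:])]))
cv2.imwrite("pics/endw.png",w["frame"][:,:,::-1])
E
```

```text
t 36.58 pos [0.6061 0.3151 0.1738] yaw -11.67 tilt [-0.1  -0.05] w 0.797 F [ 1.  -0.2 -0.2] 
 total cm [-0.3   1.61 -2.62] n 1 per [-0.3   1.61 -2.62] turn units 0.0
[[480. 230.]
 [431. 169.]
 [408. 275.]
 [171. 270.]]
block_plane [ 0.60830994  0.31419809 -0.21428096] -12.277394584181293 0.9074799795535866
block_plane [ 0.60634423  0.31584977 -0.22087103] -12.654978095491849 0.9527380923107187
large_tin [0.42338839 0.29926234 0.09220884] 5.283177167125969 0.9568632855567806
large_tin [0.42422003 0.30219553 0.11408335] 6.536494592835506 0.8903790827551193
sanding_block [ 0.64571374  0.10878224 -0.04782107] -2.739945627797914 0.9609773755656109
sanding_block [ 0.64214682  0.11252172 -0.05734989] -3.2859067207099204 0.9526949281826527
small_tin [ 0.43870579 -0.32664168  0.1510078 ] 8.652109538883781 0.9359605911330049
```

View pics/end.png

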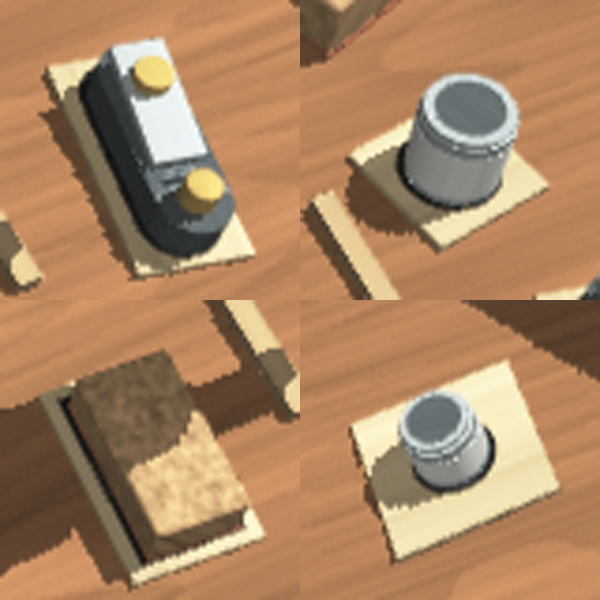

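All four stand on their outlines, upright and centred, and the gripper is clear. Handing in.

```bash
python3 -c "
from plant import manip
print(manip.job_done())"
```

```text
the job is handed in; nothing more can be done
None
```

The job is handed in (no verdict came back): in the last camera check all four things stood upright on their own outlines, centred to within about 2 mm; the first grip on the sanding block closed without holding it, and a lower second grip worked.

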